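# Sweep the loose caps off the painting into the green tray

### The job

Clear the painting: sweep the red, yellow and blue bottle caps, in any order, with the closed fingers across the board and over its edge, so that all three drop into the empty green tray beside it. Only push them along: never pinch them, press hard on them or pick them up. Leave the paint pot, the pastels in the black tray and everything else where they are.

Things in the scene. Friction and masses are not known exactly. Their poses are not given: they have to be found in the camera images.
- board: fixed painting board with a half-finished picture on it, lying flat on the table: 250 mm (its x) by 260 mm (its y) by 22 mm thick, edges square. Origin at the centre of its underside; its top face is 22 mm above the table. A tray lies along each of its two y edges (board y = +130 mm and -130 mm)
- green_tray: fixed empty green open-topped tray, the one for the caps, against the board's +y or -y edge (it varies) with a 2 mm gap: 250 mm (its x, parallel to the board's x) by 82 mm (its y) by 18 mm high outside, so its rim is 4 mm lower than the board's top; walls and floor 3 mm thick. Origin at the centre of its underside
- black_tray: fixed black tray of the same shape and size against the other y edge of the board, holding two pastel sticks; not for the caps. Origin at the centre of its underside
- cap_red: loose red plastic screw cap, a solid disc 34 mm across and 16 mm high, about 15 g, lying flat on the painting at the start. Origin at its very centre (8 mm above its underside, so at z = 0.030 on the board and about 0.011 when flat on the tray floor)
- cap_yellow: loose yellow plastic screw cap, a solid disc 34 mm across and 16 mm high, about 15 g, lying flat on the painting at the start. Origin at its very centre (8 mm above its underside, so at z = 0.030 on the board and about 0.011 when flat on the tray floor)
- cap_blue: loose blue plastic screw cap, a solid disc 34 mm across and 16 mm high, about 15 g, lying flat on the painting at the start. Origin at its very centre (8 mm above its underside, so at z = 0.030 on the board and about 0.011 when flat on the tray floor)
- pot: small closed paint pot with a black lid and purple label standing loose on the painting, 44 mm across and 45 mm high, 120 g; stays where it is. Origin at the centre of its underside
- pastel1: loose orange pastel stick 80 x 12 x 12 mm in the black tray; stays. Origin at the centre of its underside
- pastel2: loose blue pastel stick 80 x 12 x 12 mm in the black tray; stays. Origin at the centre of its underside
- bottle_blue: loose blue paint bottle standing on the table to the far left, 60 mm across, 160 mm high; stays. Origin at the centre of its underside
- bottle_yellow: loose yellow paint bottle standing on the table to the far right, 56 mm across, 150 mm high; stays. Origin at the centre of its underside
- tape: loose brown roll of tape lying on the table to the right, 90 mm across, 25 mm high; stays. Origin at the centre of its underside
- mug: loose white mug standing on the table to the right, 80 mm across, 90 mm high; stays. Origin at the centre of its underside

How it is judged:
At the end, for the whole second after the job is handed in: All three caps rest in the green tray: centres within its outline (125 mm along, 41 mm across from its middle) and less than 24 mm above the table; pot, pastels, bottles, tape and mug within 12 mm of where they were, the pot upright within 0.15 rad (x of cap_red in the frame of green_tray between -0.125 and 0.125 m and y of cap_red in the frame of green_tray between -0.041 and 0.041 m and z of cap_red in the frame of green_tray between 0 and 0.024 m and linear speed of each of cap_red, cap_yellow, cap_blue below 0.02 m/s and x of cap_yellow in the frame of green_tray between -0.125 and 0.125 m and y of cap_yellow in the frame of green_tray between -0.041 and 0.041 m and z of cap_yellow in the frame of green_tray between 0 and 0.024 m and x of cap_blue in the frame of green_tray between -0.125 and 0.125 m and y of cap_blue in the frame of green_tray between -0.041 and 0.041 m and z of cap_blue in the frame of green_tray between 0 and 0.024 m and distance of each of pot, pastel1, pastel2, bottle_blue, bottle_yellow, tape, mug from where it was at the start of the episode below 0.012 m and angle between pot's own z axis and vertical below 0.15 rad); the robot touches nothing.
It fails at once if a cap is lifted: its centre is more than 50 mm above the table (20 mm above where it starts) (height (world z) of any of cap_red, cap_yellow, cap_blue above 0.05 m).
It fails at once if a cap is pinched or pressed hard: more than 18 N between the fingers and a cap (contact force between the fingers and cap_red above 18 N or contact force between the fingers and cap_yellow above 18 N or contact force between the fingers and cap_blue above 18 N).
It fails at once if the pot, a pastel, a bottle, the tape or the mug is moved by more than 12 mm (distance of any of pot, pastel1, pastel2, bottle_blue, bottle_yellow, tape, mug from where it was at the start of the episode above 0.012 m).
It fails at once if the pot is tipped by more than 0.3 rad (angle between pot's own z axis and vertical above 0.3 rad).
It also fails if it takes over 51 s, if anything falls off the work surface, if the arm or the gripper's body presses on something with over 40 N, if the wrist force passes 120 N, or if a joint passes its speed limit or range.

### The arm

A 6-joint arm with a two-finger parallel gripper is mounted at the origin on the work surface. World frame = base frame: x ahead of the robot, y to its left, z up, the work surface at z = 0. Lengths are in m, angles in rad, forces in N, time in s.
With the tool pointing down it reaches from about 0.425 to 0.925 m from the base axis. Payload 12.5 kg.
Tool frame: the origin (TCP) lies on the centre line of the jaws, within the pads' length; the fingertips stand 22 mm ahead of it and the grasp point (between the pads) lies 3 mm ahead of it; z points along the fingers, y is the line along which they close (so a half turn about z gives the same grasp; the last joint's range is limited). The gripper opens to 85 mm and grips with 20 to 120 N. Pads are 22 mm wide; open, the fingers measure 114 mm over their backs; the gripper's body (76 mm by 85 mm) begins 54 mm behind the grasp point. The pads swing forward as they close: fully open they stand 13 mm farther back than shut.
Start: joints at [-1.421, 0.491, 1.559, -0, 1.092, -0.106], TCP at [0.158, -0.605, 0.253] pointing down, gripper open.
Joint ranges: [-3.1, 3.1], [-0.84, 2.19], [0.05, 2.79], [-1.13, 4.28], [0.06, 2.93], [-2.69, 2.69]. Speed limits (rad/s): [2.22, 2.22, 2.79, 3.14, 3.14, 3.14].

### API

Orientations are given as a rotation vector (axis times angle).
In Python, from station import * gives the robot as it stands.
- The arm moves only by the tool servo_tool, never from a script. Its arguments are lists of equal length, an entry for each row: "offset": the shift along the tool's x, y, z in m, a list of three; "rotation": the turn, a rotation vector about the tool's x, y, z in degrees, a list of three; "grip": the finger opening in m, from 0 to 0.0854. A call has exactly 10 rows; each row shifts and turns the commanded pose from where the row before left it, along the tool's axes as they then stand; what a row does not reach is not made up. A row lasts 1/12 s, in which the tool goes at most 41.7 mm and 7.16 degrees, less where a joint would pass 70% of its speed; a pose out of reach is approached as far as the arm can. A call is refused whole if a number of a shift passes 0.0417 or a number of a turn 7.16, either way. A call with a gripper value outside its range is refused whole. The fingers move at their own pace and stop on an object; the grip force is fixed at half the most. Time passes only in rows, so rows that do not move let the fingers close, or fill a call up. It gives the time, the measured TCP pose, the force, the opening and the grip force at its end, in the units of the state.
- state(): the state, without advancing time (a new reading comes with each control period).
- read_camera(name): name is "scene" or "side" or "wrist"; returns a dict with "pixels" (480x640x3 uint8, red, green, blue), "fx", "fy", "cx", "cy" (pixels), "R" (3x3) and "t" (3): a world point X has camera coordinates R X + t; the wrist camera has in their place "hand_eye" (4x4, takes a point from camera to tool coordinates, whose origin is the TCP and whose axes are the flange's). Camera axes: x right, y down, z forward; pixel columns grow to the right and rows downward; lengths in m; the calibration is good to about 2 mm. A picture is of the moment at which its call begins: read the wrist's pose just before it. There is no depth.
- job_done(): hands the job in; it is judged then, once.
The state is a dict: "time_s": time; "joint_positions": joint angles; "dq": joint speeds; "tau": joint torques, N m; "tool_pos": TCP position; "ee_rot": TCP orientation; "force": force on the tool from outside, world axes, zero at the start; "moment": the same for the moment, N m; "gripper_width": finger opening in m; "grip_force": force on a finger pad.
Only numpy, scipy, OpenCV 4.12 (cv2) and the standard library are available. Lean on these libraries where they do the work, as an engineer would, in place of code of your own. Each camera call takes 0.05 s, during which the arm holds its last target. There are 200 camera calls.

## Working session

There is one attempt and no reset: what is moved stays moved. The work goes in short steps, Python scripts to look and compute and a tool call to move; the robot and the scene stay as the last step left them, time stands still between calls to the robot, and variables do not carry over. Pictures are saved under pics/ and viewed, at most 10 in all, crops included, and the job is handed in when it is done.

Besides the shell and the picture viewer there is one more tool, called by a JSON object that holds its "method" and its "body". servo_tool: Moves the arm, as the interface text tells. Its arguments: {"type":"object","properties":{"offset":{"type":"array","items":{"type":"array","items":{"type":"number"}}},"rotation":{"type":"array","items":{"type":"array","items":{"type":"number"}}},"grip":{"type":"array","items":{"type":"number"}}},"required":["offset","rotation","grip"]}

```bash
mkdir -p pics
python3 - <<'E'
from station import *
import cv2,pickle
s=state(); print(s['tool_pos'],s['ee_rot'],s['time_s'])
for n in ['scene','side']:
    c=read_camera(n); pickle.dump(c,open(n+'.pkl','wb'))
    cv2.imwrite(f'pics/{n}0.png',c['pixels'][:,:,::-1])
E
```

```text
[ 0.15813827 -0.60447206  0.25275362] [-3.11490664e+00 -4.00567735e-01 -9.01567092e-06] 0.0
```

View pics/scene0.png

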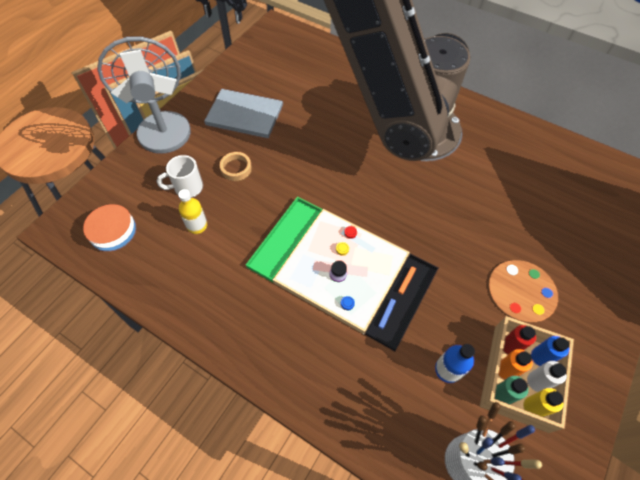

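View pics/side0.png

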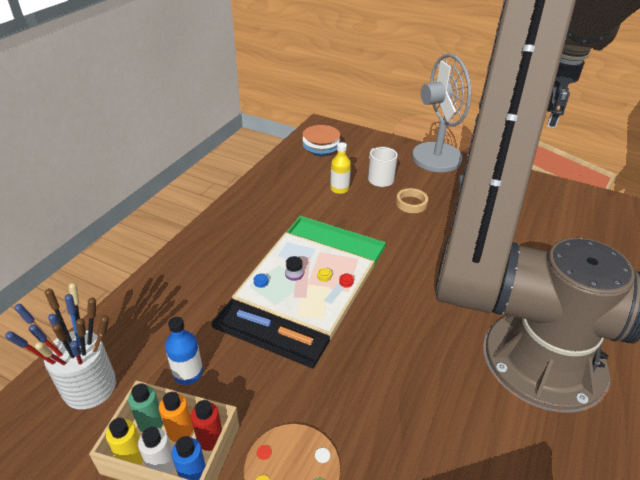

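The scene view shows the green tray on the robot's right. Red is at (350,232), yellow at (342,248), blue at (347,303) and the pot at (339,270). In the side view they are at (347,281), (325,274), (261,281) and (294,268).

```bash
cat > geo.py <<'E'
import numpy as np,cv2,pickle
def ray(c,u,v,z):
    d=c['R'].T@np.array([(u-c['cx'])/c['fx'],(v-c['cy'])/c['fy'],1]); o=-c['R'].T@c['t']
    return (o+d*(z-o[2])/d[2])[:2]
def blob(c,seed,hr,r=14,smin=130,vmin=60):
    h=cv2.cvtColor(c['pixels'],cv2.COLOR_RGB2HSV); H=h[...,0].astype(int)
    m=((H-hr[0])%180<=(hr[1]-hr[0])%180)&(h[...,1]>smin)&(h[...,2]>vmin)
    k=np.zeros(m.shape,bool); k[seed[1]-r:seed[1]+r,seed[0]-r:seed[0]+r]=1
    v,u=np.nonzero(m&k); return u.mean(),v.mean(),len(u)
HR=dict(red=(172,8),yellow=(20,35),blue=(100,125))
E
python3 - <<'E'
from geo import *
S=dict(scene=dict(red=(350,232),yellow=(342,248),blue=(347,303)),side=dict(red=(347,281),yellow=(325,274),blue=(261,281)))
for n in S:
    c=pickle.load(open(n+'.pkl','rb'))
    for k,s in S[n].items():
        u,v,N=blob(c,s,HR[k]); print(n,k,round(u,1),round(v,1),N,ray(c,u,v,.032).round(4))
    img=c['pixels'][:,:,::-1]; x,y=(240,190) if n=='scene' else (210,210)
    cv2.imwrite(f'pics/{n}c.png',cv2.resize(img[y:y+150,x:x+200],None,fx=4,fy=4,interpolation=cv2.INTER_CUBIC))
E
```

```text
scene red 350.4 231.7 119 [0.4639 0.0141]
scene yellow 341.9 248.4 129 [0.5194 0.0212]
scene blue 347.2 302.7 135 [0.6418 0.1087]
side red 346.0 279.9 156 [0.4636 0.0128]
side yellow 324.0 274.2 166 [0.5183 0.02  ]
side blue 260.6 280.1 153 [0.6412 0.108 ]
```

View pics/scenec.png

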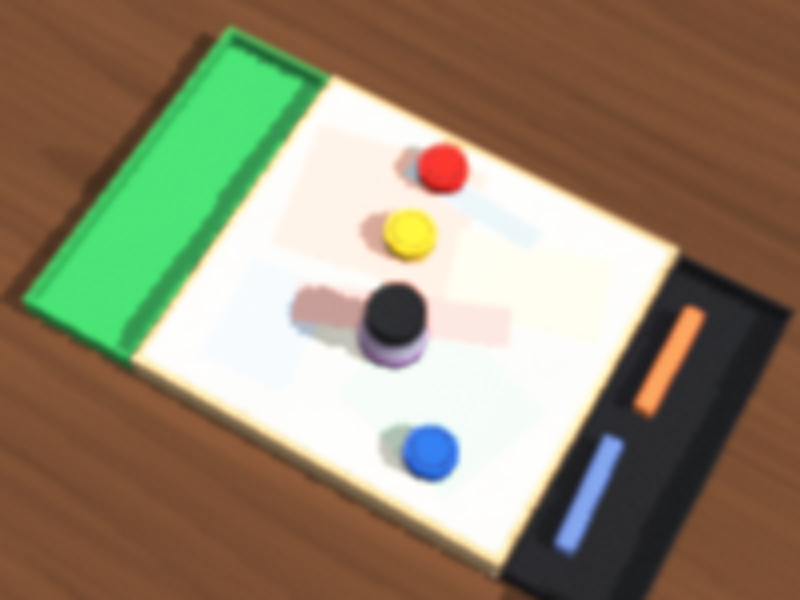

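View pics/sidec.png

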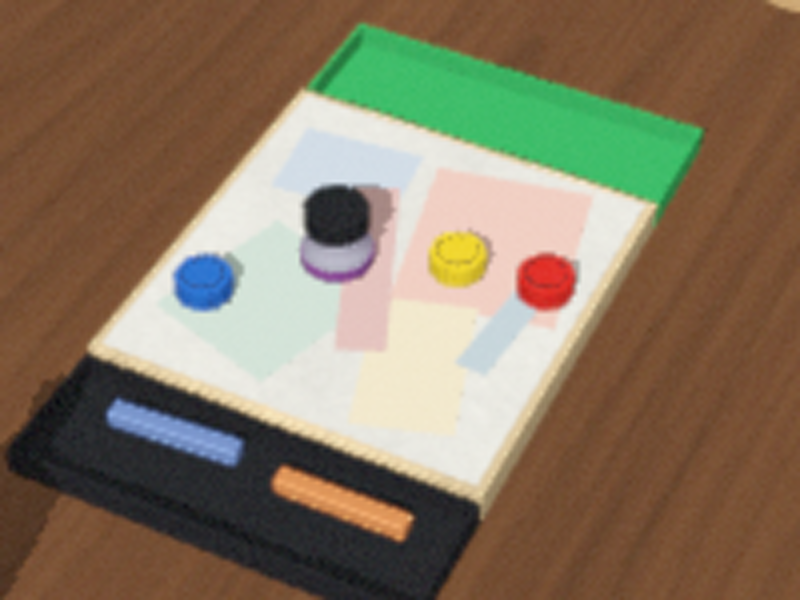

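The crops give clear board corners. In the scene crop they are (333,78), (677,250), (500,572) and (137,360), with the pot lid at (397,312). In the side crop they are (655,207), (480,497), (92,350) and (305,92), with the lid at (338,213).

Run:
```python
from geo import *
P=dict(scene=(240,190,[(333,78),(677,250),(500,572),(137,360)],(397,312)),side=(210,210,[(655,207),(480,497),(92,350),(305,92)],(338,213)))
Cs=[]
for n,(x,y,cs,pt) in P.items():
    c=pickle.load(open(n+'.pkl','rb')); f=lambda p,z:ray(c,x+p[0]/4-.4,y+p[1]/4-.4,z)
    C=np.array([f(p,.022) for p in cs]);Cs.append(C);print(n,C.round(4).tolist(),'pot',f(pt,.045).round(4))
    print([np.linalg.norm(C[i]-C[i-1]).round(3) for i in range(4)])
C=np.mean(Cs,0); cen=C.mean(0); yv=(C[1]-C[0]+C[2]-C[3]); yv/=np.linalg.norm(yv); ang=np.arctan2(-yv[0],yv[1])
print('cen',cen,'yaw',ang, np.degrees(ang)); R=np.array([[np.cos(ang),-np.sin(ang)],[np.sin(ang),np.cos(ang)]])
pot=np.mean([[0,0]],0)
for k,p in dict(red=(.4638,.0135),yellow=(.5189,.0206),blue=(.6415,.1084)).items(): print(k,(R.T@(np.array(p)-cen)).round(4))
for n,(x,y,cs,pt) in P.items():
    c=pickle.load(open(n+'.pkl','rb')); print('pot board',R.T@(ray(c,x+pt[0]/4-.4,y+pt[1]/4-.4,.045)-cen))
import json;json.dump([list(cen),ang],open('board.json','w'))
```

```text
scene [[0.4366, -0.0882], [0.4298, 0.1708], [0.6809, 0.1801], [0.6839, -0.0793]] pot [0.5772 0.0457]
[np.float64(0.247), np.float64(0.259), np.float64(0.251), np.float64(0.259)]
side [[0.435, -0.0883], [0.4292, 0.17], [0.6744, 0.1771], [0.6822, -0.0829]] pot [0.5937 0.0308]
[np.float64(0.247), np.float64(0.258), np.float64(0.245), np.float64(0.26)]
cen [0.55649826 0.04491678] yaw 0.022532564322058125 1.2910208372609875
red [-0.0934 -0.0293]
yellow [-0.0381 -0.0235]
blue [0.0864 0.0616]
pot board [0.02075301 0.00028668]
pot board [ 0.03689983 -0.01490346]
```

Run:
```python
from geo import *
import json
cen,a=json.load(open('board.json')); R=np.array([[np.cos(a),-np.sin(a)],[np.sin(a),np.cos(a)]])
for n,x,y,pt in [('scene',240,190,(397,312)),('side',210,210,(338,213))]:
    c=pickle.load(open(n+'.pkl','rb')); p=ray(c,x+pt[0]/4-.4,y+pt[1]/4-.4,.067);print('pot',p,R.T@(p-cen))
from scipy.spatial.transform import Rotation as Ro
T=Ro.from_rotvec([-3.11490664,-.400567735,0]).as_matrix();print(T.round(3)); print(np.degrees(np.arctan2(T[1,0],T[0,0])))
```

```text
pot [0.58731975 0.05029017] [0.03093473 0.00467759]
pot [0.58191462 0.05144693] [0.02555704 0.00595584]
[[ 0.967  0.253 -0.   ]
 [ 0.253 -0.967  0.001]
 [ 0.    -0.001 -1.   ]]
14.655695147491205
```

Run:
```python
from geo import *
c=pickle.load(open('scene.pkl','rb'))
for n,p in dict(fanbase=(163,132),mug=(183,190),tape=(235,167),byel=(197,228),bblue=(452,375)).items(): print(n,ray(c,*p,0).round(3))
print('fan top at z.3',ray(c,135,45,.3))
```

```text
fanbase [ 0.448 -0.668]
mug [ 0.585 -0.469]
tape [ 0.437 -0.394]
byel [ 0.663 -0.352]
bblue [0.653 0.397]
fan top at z.3 [ 0.42968318 -0.66865127]
```

{"method": "servo_tool", "body": {"offset": [[0, 0, 0], [0, 0, 0], [0, 0, 0], [0, 0, 0], [0, 0, 0], [0, 0, 0], [0, 0, 0], [0, 0, 0], [0, 0, 0], [0, 0, 0]], "rotation": [[0, 0, -7], [0, 0, -7], [0, 0, -7], [0, 0, -7], [0, 0, -7], [0, 0, -7], [0, 0, -7], [0, 0, -7], [0, 0, -7], [0, 0, -7]], "grip": [0, 0, 0, 0, 0, 0, 0, 0, 0, 0]}}

```text
time_s: 0.93
tool_pos: [0.1581, -0.6045, 0.2529]
ee_rot: [-2.316, -2.122, -0.001]
force: [0.4, 0.2, 0.0]
gripper_width: 0.0
grip_force: 0.0
```

```bash
cat >> geo.py <<'E'
import json
from scipy.spatial.transform import Rotation as Ro
cen,a=json.load(open('board.json')); RB=np.array([[np.cos(a),-np.sin(a)],[np.sin(a),np.cos(a)]])
def delta(s,b,z,yaw=None):
    T=Ro.from_rotvec(s['ee_rot']).as_matrix() if yaw is None else np.array([[np.cos(yaw),np.sin(yaw),0],[np.sin(yaw),-np.cos(yaw),0],[0,0,-1]])
    w=np.r_[cen+RB@np.array(b),z]; 
    M=Ro.from_rotvec(s['ee_rot']).as_matrix()
    return 'world',w.round(4),'tool d',(T.T@(w-s['tool_pos'])).round(4),'yawerr',round(float(np.degrees(a)+90-np.degrees(np.arctan2(M[1,0],M[0,0]))),2)
E
python3 - <<'E'
from station import *
from geo import *
s=state()
print(delta(s,(.0864,.105),.15,a+np.pi/2),delta(s,(.0864,.105),.15))
E
```

```text
('world', array([0.6405, 0.1518, 0.15  ]), 'tool d', array([0.7453, 0.4993, 0.1029]), 'yawerr', 6.29) ('world', array([0.6405, 0.1518, 0.15  ]), 'tool d', array([0.7954, 0.4147, 0.1034]), 'yawerr', 6.29)
```

{"method": "servo_tool", "body": {"offset": [[0, 0, 0], [0.03, 0.02, 0], [0.03, 0.02, 0], [0.03, 0.02, 0], [0.03, 0.02, 0], [0.03, 0.02, 0], [0.03, 0.02, 0], [0.03, 0.02, 0], [0.03, 0.02, 0], [0.03, 0.02, 0]], "rotation": [[0, 0, -6.3], [0, 0, 0], [0, 0, 0], [0, 0, 0], [0, 0, 0], [0, 0, 0], [0, 0, 0], [0, 0, 0], [0, 0, 0], [0, 0, 0]], "grip": [0, 0, 0, 0, 0, 0, 0, 0, 0, 0]}}

```text
time_s: 1.77
tool_pos: [0.3342, -0.3301, 0.2532]
ee_rot: [-2.203, -2.24, 0.0]
force: [1.4, -0.7, 0.1]
gripper_width: 0.0005
grip_force: 0.0
```

{"method": "servo_tool", "body": {"offset": [[0.03, 0.02, 0], [0.03, 0.02, 0], [0.03, 0.02, 0], [0.03, 0.02, 0], [0.03, 0.02, 0], [0.03, 0.02, 0], [0.03, 0.02, 0], [0.03, 0.02, 0], [0.03, 0.02, 0], [0.03, 0.02, 0]], "rotation": [[0, 0, 0], [0, 0, 0], [0, 0, 0], [0, 0, 0], [0, 0, 0], [0, 0, 0], [0, 0, 0], [0, 0, 0], [0, 0, 0], [0, 0, 0]], "grip": [0, 0, 0, 0, 0, 0, 0, 0, 0, 0]}}

```text
time_s: 2.6
tool_pos: [0.5292, -0.0266, 0.2532]
ee_rot: [-2.203, -2.24, 0.0]
force: [0.3, -0.8, 1.2]
gripper_width: -0.0002
grip_force: 0.0
```

Run:
```python
from station import *
from geo import *
s=state()
print(s['time_s'],delta(s,(.0864,.105),.15))
```

```text
2.6 ('world', array([0.6405, 0.1518, 0.15  ]), 'tool d', array([0.1765, 0.1143, 0.1031]), 'yawerr', 0.33)
```

{"method": "servo_tool", "body": {"offset": [[0.029, 0.0195, 0], [0.029, 0.0195, 0], [0.029, 0.0195, 0], [0.029, 0.0195, 0.01], [0.029, 0.0195, 0.015], [0.029, 0.0195, 0.015], [0, 0, 0.03], [0, 0, 0.03], [0, 0, 0], [0, 0, 0]], "rotation": [[0, 0, 0], [0, 0, 0], [0, 0, 0], [0, 0, 0], [0, 0, 0], [0, 0, 0], [0, 0, 0], [0, 0, 0], [0, 0, 0], [0, 0, 0]], "grip": [0, 0, 0, 0, 0, 0, 0, 0, 0, 0]}}

```text
time_s: 3.43
tool_pos: [0.6421, 0.1474, 0.1523]
ee_rot: [-2.201, -2.238, 0.004]
force: [-0.4, 0.6, 0.7]
gripper_width: -0.0002
grip_force: 0.0
```

Run:
```python
from station import *
from geo import *
import cv2
s=state()
print(s['time_s'],s['force'],delta(s,(.0864,.105),.048))
c=read_camera('wrist'); T=Ro.from_rotvec(s['ee_rot']).as_matrix(); H=c['hand_eye']
c['R']=(T@H[:3,:3]).T; c['t']=-c['R']@(T@H[:3,3]+s['tool_pos']); pickle.dump(c,open('wrist.pkl','wb'))
cv2.imwrite('pics/wrist1.png',c['pixels'][:,:,::-1])
```

```text
3.4333 [-0.39973807  0.64255182  0.65220386] ('world', array([0.6405, 0.1518, 0.048 ]), 'tool d', array([ 0.0045, -0.0012,  0.1043]), 'yawerr', 0.33)
```

View pics/wrist1.png

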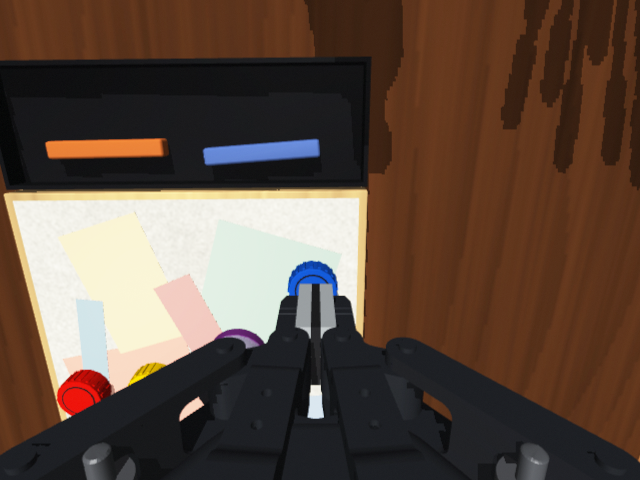

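The wrist view looks toward the black tray, with the blue cap at (312,278) in line with the closed fingers at column 315. I'll check its ray and then descend.

Run:
```python
from geo import *
c=pickle.load(open('wrist.pkl','rb'))
for n,u,v,z in [('blue front top rim mid',312,280,.036),('red',84,392,.038),('corner far',5,193,.022),('corner far2',362,190,.022)]:
    p=ray(c,u,v,z); print(n,p.round(4),(RB.T@(p-cen)).round(4))
```

```text
blue front top rim mid [0.6399 0.1154] [0.0849 0.0685]
red [0.4672 0.0205] [-0.0898 -0.0224]
corner far [0.4282 0.1704] [-0.1255  0.1283]
corner far2 [0.6731 0.1766] [0.1195 0.129 ]
```

{"method": "servo_tool", "body": {"offset": [[0.002, -0.0005, 0.015], [0.002, -0.0005, 0.015], [0, 0, 0.015], [0, 0, 0.015], [0, 0, 0.015], [0, 0, 0.01], [0, 0, 0.01], [0, 0, 0.005], [0, 0, 0.003], [0, 0, 0]], "rotation": [[0, 0, -0.3], [0, 0, 0], [0, 0, 0], [0, 0, 0], [0, 0, 0], [0, 0, 0], [0, 0, 0], [0, 0, 0], [0, 0, 0], [0, 0, 0]], "grip": [0, 0, 0, 0, 0, 0, 0, 0, 0, 0]}}

```text
time_s: 4.32
tool_pos: [0.6418, 0.1514, 0.0504]
ee_rot: [2.197, 2.245, 0.0]
force: [-0.1, -0.4, -0.4]
gripper_width: 0.0001
grip_force: 0.0
```

{"method": "servo_tool", "body": {"offset": [[-0.004, -0.001, 0.002], [-0.008, 0, 0], [-0.008, 0, 0], [-0.01, 0, 0], [-0.01, 0, 0], [-0.01, 0, 0], [-0.01, 0, 0], [-0.01, 0, 0], [-0.01, 0, 0], [-0.01, 0, 0]], "rotation": [[0, 0, 0], [0, 0, 0], [0, 0, 0], [0, 0, 0], [0, 0, 0], [0, 0, 0], [0, 0, 0], [0, 0, 0], [0, 0, 0], [0, 0, 0]], "grip": [0, 0, 0, 0, 0, 0, 0, 0, 0, 0]}}

```text
time_s: 5.15
tool_pos: [0.6426, 0.0604, 0.0483]
ee_rot: [2.197, 2.245, -0.0]
force: [0.4, 0.2, 0.5]
gripper_width: 0.0003
grip_force: 0.1
```

Run:
```python
from station import *
from geo import *
s=state(); print(s['force'],RB.T@(s['tool_pos'][:2]-cen),s['tool_pos'])
for n in ['side','scene']:
    c=read_camera(n)
    w=np.r_[cen+RB@np.array([.086,-.01]),.035]; p=c['R']@w+c['t']; u,v=int(p[0]/p[2]*c['fx']+c['cx']),int(p[1]/p[2]*c['fy']+c['cy'])
    b=blob(c,(u,v),HR['blue'],25); print(n,(u,v),b,RB.T@(ray(c,b[0],b[1],.032)-cen))
```

```text
[0.36977483 0.15633345 0.47839546] [0.08639586 0.01349455] [0.64256815 0.06035447 0.04825369]
side (275, 260) (np.float64(279.4594594594595), np.float64(262.9189189189189), 37) [ 0.0753549  -0.01090995]
scene (321, 287) (np.float64(316.6111111111111), np.float64(286.1296296296296), 54) [ 0.08779022 -0.02393094]
```

{"method": "servo_tool", "body": {"offset": [[-0.01, 0, 0], [-0.01, 0, 0], [-0.01, 0, 0], [-0.01, 0, 0], [-0.01, 0, 0], [-0.01, 0, 0], [-0.01, 0, 0], [-0.01, 0, 0], [-0.01, 0, 0], [-0.01, 0, 0]], "rotation": [[0, 0, 0], [0, 0, 0], [0, 0, 0], [0, 0, 0], [0, 0, 0], [0, 0, 0], [0, 0, 0], [0, 0, 0], [0, 0, 0], [0, 0, 0]], "grip": [0, 0, 0, 0, 0, 0, 0, 0, 0, 0]}}

```text
time_s: 6.08
tool_pos: [0.6448, -0.0395, 0.0483]
ee_rot: [2.197, 2.246, -0.0]
force: [0.2, 0.2, -0.1]
gripper_width: -0.0001
grip_force: 0.0
```

{"method": "servo_tool", "body": {"offset": [[-0.01, 0, 0], [-0.01, 0, 0], [-0.01, 0, 0], [-0.01, 0, 0], [-0.006, 0, 0], [0, 0, 0], [0, 0, 0], [0, 0, -0.02], [0, 0, -0.03], [0, 0, -0.04]], "rotation": [[0, 0, 0], [0, 0, 0], [0, 0, 0], [0, 0, 0], [0, 0, 0], [0, 0, 0], [0, 0, 0], [0, 0, 0], [0, 0, 0], [0, 0, 0]], "grip": [0, 0, 0, 0, 0, 0, 0, 0, 0, 0]}}

```text
time_s: 6.92
tool_pos: [0.6446, -0.0836, 0.137]
ee_rot: [-2.193, -2.243, 0.004]
force: [0.2, 0.6, -0.3]
gripper_width: 0.0002
grip_force: 0.0
```

Run:
```python
from station import *
from geo import *
s=state(); print(s['force'],RB.T@(s['tool_pos'][:2]-cen),s['tool_pos'],delta(s,(-.0386,.022),.15))
c=read_camera('side');cv2.imwrite('pics/side2.png',cv2.resize(c['pixels'][190:340,210:410,::-1],None,fx=4,fy=4,interpolation=cv2.INTER_CUBIC))
```

```text
[ 0.18552832  0.60156773 -0.32829785] [ 0.08521443 -0.13047252] [ 0.64463069 -0.08360268  0.13697293] ('world', array([0.5174, 0.066 , 0.15  ]), 'tool d', array([ 0.1525, -0.1239, -0.0123]), 'yawerr', 0.0)
```

View pics/side2.png

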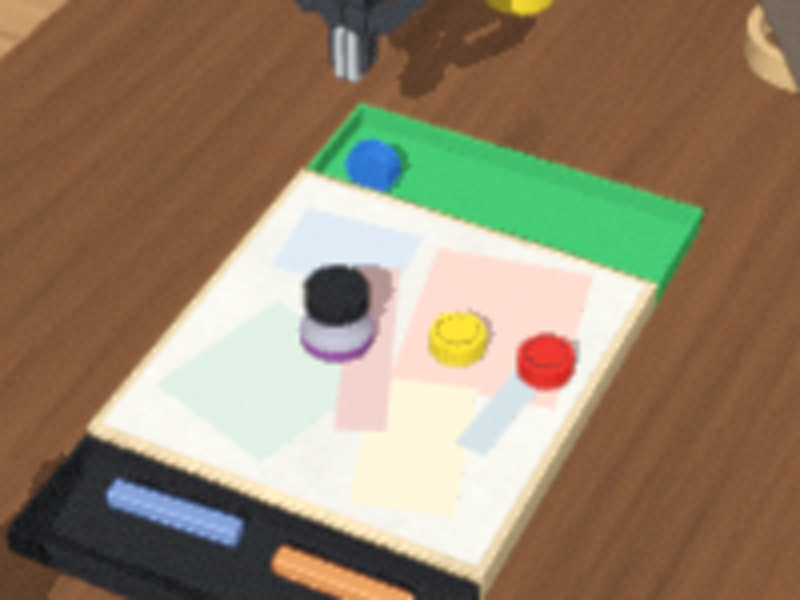

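Blue is in the green tray at (375,165), possibly leaning. Pot, red and yellow haven't moved. Yellow is next.

{"method": "servo_tool", "body": {"offset": [[0.019, -0.0155, 0], [0.019, -0.0155, 0], [0.019, -0.0155, 0], [0.019, -0.0155, 0], [0.019, -0.0155, 0], [0.019, -0.0155, 0], [0.019, -0.0155, 0], [0.019, -0.0155, 0], [0, 0, 0], [0, 0, 0]], "rotation": [[0, 0, 0], [0, 0, 0], [0, 0, 0], [0, 0, 0], [0, 0, 0], [0, 0, 0], [0, 0, 0], [0, 0, 0], [0, 0, 0], [0, 0, 0]], "grip": [0, 0, 0, 0, 0, 0, 0, 0, 0, 0]}}

```text
time_s: 7.8
tool_pos: [0.5182, 0.0659, 0.1386]
ee_rot: [2.194, 2.248, 0.0]
force: [0.3, -0.6, 0.6]
gripper_width: -0.0001
grip_force: 0.0
```

Run:
```python
from station import *
from geo import *
s=state(); print(delta(s,(-.0386,.022),.048))
```

```text
('world', array([0.5174, 0.066 , 0.048 ]), 'tool d', array([ 0.0002, -0.0008,  0.0906]), 'yawerr', -0.09)
```

{"method": "servo_tool", "body": {"offset": [[0, -0.0005, 0.015], [0, 0, 0.015], [0, 0, 0.015], [0, 0, 0.015], [0, 0, 0.01], [0, 0, 0.01], [0, 0, 0.006], [0, 0, 0.004], [0, 0, 0], [-0.005, 0, 0]], "rotation": [[0, 0, 0], [0, 0, 0], [0, 0, 0], [0, 0, 0], [0, 0, 0], [0, 0, 0], [0, 0, 0], [0, 0, 0], [0, 0, 0], [0, 0, 0]], "grip": [0, 0, 0, 0, 0, 0, 0, 0, 0, 0]}}

```text
time_s: 8.63
tool_pos: [0.5183, 0.0601, 0.0485]
ee_rot: [2.196, 2.246, 0.0]
force: [0.4, -0.2, 0.1]
gripper_width: 0.0001
grip_force: 0.0
```

{"method": "servo_tool", "body": {"offset": [[-0.008, 0, 0], [-0.008, 0, 0], [-0.01, 0, 0], [-0.01, 0, 0], [-0.01, 0, 0], [-0.01, 0, 0], [-0.01, 0, 0], [-0.01, 0, 0], [-0.01, 0, 0], [-0.01, 0, 0]], "rotation": [[0, 0, 0], [0, 0, 0], [0, 0, 0], [0, 0, 0], [0, 0, 0], [0, 0, 0], [0, 0, 0], [0, 0, 0], [0, 0, 0], [0, 0, 0]], "grip": [0, 0, 0, 0, 0, 0, 0, 0, 0, 0]}}

```text
time_s: 9.47
tool_pos: [0.5202, -0.0373, 0.0483]
ee_rot: [2.197, 2.246, -0.0]
force: [1.0, 0.1, -0.4]
gripper_width: -0.0
grip_force: 0.1
```

{"method": "servo_tool", "body": {"offset": [[-0.01, 0, 0], [-0.01, 0, 0], [-0.01, 0, 0], [-0.01, 0, 0], [-0.01, 0, 0], [-0.004, 0, 0], [0, 0, 0], [0, 0, -0.02], [0, 0, -0.03], [0, 0, -0.04]], "rotation": [[0, 0, 0], [0, 0, 0], [0, 0, 0], [0, 0, 0], [0, 0, 0], [0, 0, 0], [0, 0, 0], [0, 0, 0], [0, 0, 0], [0, 0, 0]], "grip": [0, 0, 0, 0, 0, 0, 0, 0, 0, 0]}}

```text
time_s: 10.3
tool_pos: [0.5203, -0.0897, 0.1375]
ee_rot: [-2.194, -2.243, 0.003]
force: [0.7, -0.1, 0.5]
gripper_width: -0.0001
grip_force: 0.0
```

Run:
```python
from station import *
from geo import *
s=state(); print(s['force'],RB.T@(s['tool_pos'][:2]-cen),s['tool_pos'],delta(s,(-.094,.016),.048))
c=read_camera('side');cv2.imwrite('pics/side3.png',cv2.resize(c['pixels'][190:340,210:410,::-1],None,fx=4,fy=4,interpolation=cv2.INTER_CUBIC))
```

```text
[ 0.71453674 -0.08004691  0.50371265] [-0.03924307 -0.13371778] [ 0.52027789 -0.08965123  0.13750831] ('world', array([0.4622, 0.0588, 0.048 ]), 'tool d', array([ 0.1496, -0.0544,  0.09  ]), 'yawerr', 0.03)
```

View pics/side3.png

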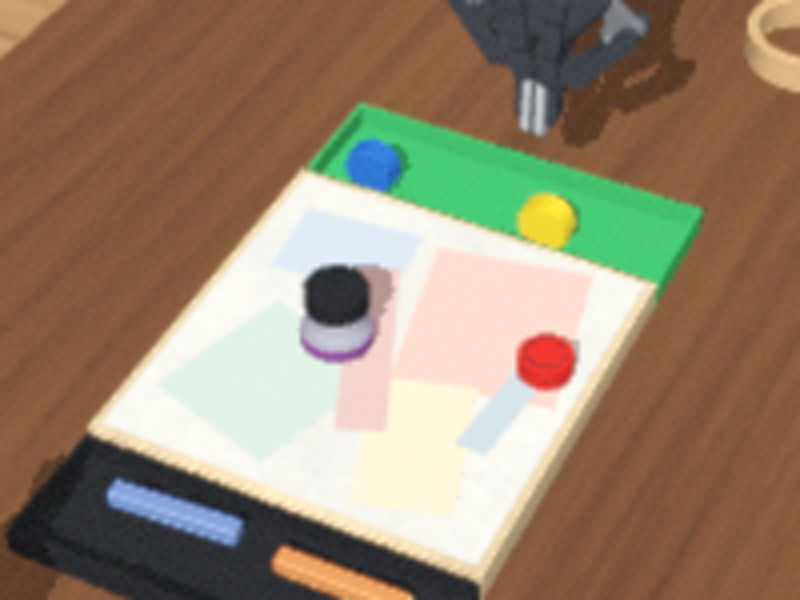

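Yellow is in the tray at (547,220), clear of red's path. Red is next.

{"method": "servo_tool", "body": {"offset": [[0.0187, -0.0068, 0], [0.0187, -0.0068, 0], [0.0187, -0.0068, 0], [0.0187, -0.0068, 0], [0.0187, -0.0068, 0], [0.0187, -0.0068, 0], [0.0187, -0.0068, 0], [0.0187, -0.0068, 0], [0, 0, 0], [0, 0, 0]], "rotation": [[0, 0, 0], [0, 0, 0], [0, 0, 0], [0, 0, 0], [0, 0, 0], [0, 0, 0], [0, 0, 0], [0, 0, 0], [0, 0, 0], [0, 0, 0]], "grip": [0, 0, 0, 0, 0, 0, 0, 0, 0, 0]}}

```text
time_s: 11.18
tool_pos: [0.4635, 0.059, 0.1383]
ee_rot: [2.194, 2.248, 0.0]
force: [0.2, -0.8, -1.0]
gripper_width: -0.0001
grip_force: 0.0
```

Run:
```python
from station import *
from geo import *
s=state(); print(delta(s,(-.094,.016),.048))
```

```text
('world', array([0.4622, 0.0588, 0.048 ]), 'tool d', array([-0.0001, -0.0014,  0.0903]), 'yawerr', -0.09)
```

{"method": "servo_tool", "body": {"offset": [[0, 0, 0.015], [0, 0, 0.015], [0, 0, 0.015], [0, 0, 0.015], [0, 0, 0.01], [0, 0, 0.01], [0, 0, 0.006], [0, 0, 0.004], [0, 0, 0], [-0.005, 0, 0]], "rotation": [[0, 0, 0], [0, 0, 0], [0, 0, 0], [0, 0, 0], [0, 0, 0], [0, 0, 0], [0, 0, 0], [0, 0, 0], [0, 0, 0], [0, 0, 0]], "grip": [0, 0, 0, 0, 0, 0, 0, 0, 0, 0]}}

```text
time_s: 12.02
tool_pos: [0.464, 0.0532, 0.0484]
ee_rot: [2.196, 2.246, 0.0]
force: [0.5, 0.2, 0.2]
gripper_width: 0.0002
grip_force: 0.0
```

{"method": "servo_tool", "body": {"offset": [[-0.008, 0, 0], [-0.008, 0, 0], [-0.01, 0, 0], [-0.01, 0, 0], [-0.01, 0, 0], [-0.01, 0, 0], [-0.01, 0, 0], [-0.01, 0, 0], [-0.01, 0, 0], [-0.01, 0, 0]], "rotation": [[0, 0, 0], [0, 0, 0], [0, 0, 0], [0, 0, 0], [0, 0, 0], [0, 0, 0], [0, 0, 0], [0, 0, 0], [0, 0, 0], [0, 0, 0]], "grip": [0, 0, 0, 0, 0, 0, 0, 0, 0, 0]}}

```text
time_s: 12.85
tool_pos: [0.4659, -0.0439, 0.0483]
ee_rot: [2.197, 2.245, -0.0]
force: [0.9, 0.1, 0.4]
gripper_width: 0.0003
grip_force: 0.1
```

{"method": "servo_tool", "body": {"offset": [[-0.01, 0, 0], [-0.01, 0, 0], [-0.01, 0, 0], [-0.01, 0, 0], [-0.008, 0, 0], [0, 0, 0], [0, 0, 0], [0, 0, -0.02], [0, 0, -0.03], [0, 0, -0.04]], "rotation": [[0, 0, 0], [0, 0, 0], [0, 0, 0], [0, 0, 0], [0, 0, 0], [0, 0, 0], [0, 0, 0], [0, 0, 0], [0, 0, 0], [0, 0, 0]], "grip": [0, 0, 0, 0, 0, 0, 0, 0, 0, 0]}}

```text
time_s: 13.68
tool_pos: [0.4659, -0.0901, 0.1377]
ee_rot: [-2.194, -2.243, 0.003]
force: [1.3, 0.4, -0.4]
gripper_width: -0.0
grip_force: 0.0
```

{"method": "servo_tool", "body": {"offset": [[0, 0.01, -0.03], [0, 0.01, -0.03], [0, 0.01, -0.03], [0, 0, 0], [0, 0, 0], [0, 0, 0], [0, 0, 0], [0, 0, 0], [0, 0, 0], [0, 0, 0]], "rotation": [[0, 0, 0], [0, 0, 0], [0, 0, 0], [0, 0, 0], [0, 0, 0], [0, 0, 0], [0, 0, 0], [0, 0, 0], [0, 0, 0], [0, 0, 0]], "grip": [0, 0, 0, 0, 0, 0, 0, 0, 0, 0]}}

```text
time_s: 14.52
tool_pos: [0.4967, -0.0901, 0.2277]
ee_rot: [-2.196, -2.245, 0.001]
force: [-0.4, -0.5, 0.0]
gripper_width: -0.0001
grip_force: 0.0
```

Run:
```python
from station import *
from geo import *
I=[]
for n in ['side','scene']:
    c=read_camera(n);pickle.dump(c,open(n+'E.pkl','wb'))
    x,y=(210,190) if n=='side' else (230,180)
    I.append(cv2.resize(c['pixels'][y:y+150,x:x+200,::-1],None,fx=2,fy=4 and 2,interpolation=cv2.INTER_CUBIC))
cv2.imwrite('pics/end.png',np.hstack(I))
```

```text
(no output)
```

View pics/end.png

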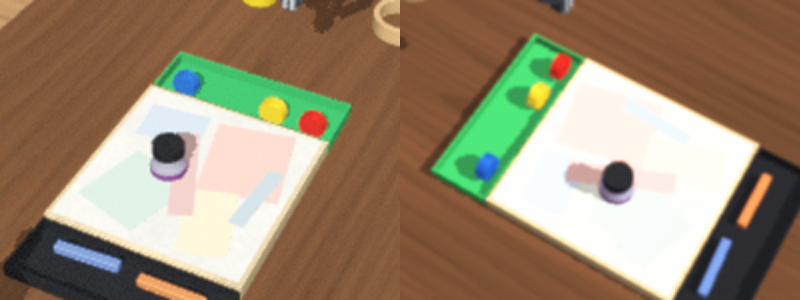

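All three caps are in the tray, leaning on edge against its board-side wall. I'll triangulate their centres before handing in.

Run:
```python
from geo import *
S=dict(side=dict(blue=(303,231),yellow=(346,245),red=(366,252)),scene=dict(blue=(273,263),yellow=(299,228),red=(310,213)))
C={n:pickle.load(open(n+'E.pkl','rb')) for n in S}
for k in HR:
    P=[];U=[]
    for n in S:
        c=C[n];u,v,N=blob(c,S[n][k],HR[k],11,110,40);K=np.array([[c['fx'],0,c['cx']],[0,c['fy'],c['cy']],[0,0,1]])
        P.append(K@np.c_[c['R'],c['t']]);U.append(np.array([u,v]))
    X=cv2.triangulatePoints(P[0],P[1],U[0],U[1]).ravel();X=X[:3]/X[3]
    print(k,X.round(4),'tray frame',(RB.T@(X[:2]-cen)+[0,.173]).round(4))
```

```text
red [ 0.4656 -0.1123  0.0235] tray frame [-0.0944  0.0179]
yellow [ 0.5207 -0.1123  0.0225] tray frame [-0.0393  0.0167]
blue [ 0.646  -0.1091  0.0224] tray frame [0.086 0.017]
```

```bash
python3 -c "
from station import *
print(job_done())"
```

```text
the job is handed in; nothing more can be done
None
```

I swept all three caps over the edge into the green tray and handed the job in at about 14.6 s; the hand-in returned no verdict. The caps lean on edge against the tray's board-side wall, with centres measured at 22–24 mm against the 24 mm limit (at most about 22 mm by geometry), and in the last pictures the pot and pastels looked unmoved.

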